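# Lay out the espresso tools in their stand and fitted blocks

### The job

Get the espresso tools ready for the next coffee: seat the portafilter fully home in its notched stand, so that both side ears and the handle neck have dropped into their slots, and set the blue dosing funnel squarely on its basket, spigot inside. Stand the tamper and the black leveller upright at the bottom of the wooden block whose well each one fits. Leave the blue mug, the small jar and the teaspoon where they are.

Things in the scene. Friction and masses are not known exactly. Their poses are not given: they have to be found in the camera images.
- portafilter: Steel portafilter, 0.4 kg. Origin: centre under its round head: 60 mm wide, 42 tall, basket bore 52. Black handle along own -x (to the robot within 35 deg), axis 15 mm up: neck 12 mm wide to radius 50, then 24 mm thick, to 115. Ears at own +-y to radius 38, 9 wide, 10 to 18 mm up. Grip the head on a diagonal 45 deg between handle and ears, fingertips in its top 24 mm (clear of the stand).
- dosing_funnel: Blue dosing funnel, an upright open ring, 0.11 kg. Origin: centre of its underside. Body 60 mm outside diameter, from 6 to 40 mm up; below it a spigot 46 mm in diameter, 6 mm long, that goes into the portafilter's basket until the body rests on the rim: its origin is then 36 mm above the portafilter's. Grip across the 60 mm body from above.
- tamper: Tamper standing upright, 82 mm tall, 0.33 kg: round flat steel base 51 mm in diameter and 10 mm thick, stem, wooden knob. Origin: centre of its underside. The knob is 32 mm in diameter at 62 mm up, 30 mm at 50 and 74 mm up. Grip the knob from above.
- leveller: Coffee leveller: a black round puck with a brass band and a brass circle on top, 62 mm in diameter, 36 mm tall (lowest 5 mm: steel foot of 51 mm), 0.3 kg. Origin: centre of its underside. Grip across the 62 mm from above near the top.
- filter_stand: Fixed round stand: wooden foot 94 mm, aluminium wall 86 mm across, 34 tall. Origin: centre of its underside. Bore 66 mm, bevelled, floor 16 mm up: there the portafilter's origin sits, axes along the stand's. Slots from 22 mm up: neck slot 18 mm wide at own -x (to the robot within 20 deg), ear slots 14 mm at own +-y. Turned wrongly by over 4 deg the portafilter rides 8 mm too high.
- tamper_block: Fixed rounded-square dark wooden block, 82 x 82 x 17 mm, with a round well of 59 mm diameter, bevelled, that fits the tamper's base and is too small for the leveller. Origin: centre of its underside; the well's floor is 6 mm up.
- leveller_tray: Fixed round dark wooden block, 88 mm in diameter, 17 mm tall, with a round well of 70 mm diameter, bevelled, that fits the leveller. Origin: centre of its underside; the well's floor is 6 mm up.
- blue_mug: Bystander: blue mug with a yellow band, 90 x 120 x 97 mm, near the back right of the work. Leave it alone.
- sill_jar: Bystander: small glass jar with a tan lid, 56 mm in diameter, 93 mm tall, behind the blocks. Leave it alone.
- teaspoon: Bystander: teaspoon with a grey-blue handle, 138 mm long, lying behind the blocks. Leave it alone.
Not all that is in view belongs to the job. Leave any red or turquoise look-alike of the leveller alone.

How it is judged:
By the outcome, as a careful person would: the job done as asked, in the order asked, and still so for the second after the job is handed in, with the robot touching nothing.
It also fails if it takes over 125 s, if anything falls off the work surface, if the arm or the gripper's body presses on something with over 40 N, if the wrist force passes 120 N, or if a joint passes its speed limit or range.

### The arm

A 6-joint arm with a two-finger parallel gripper is mounted at the origin on a cart in front of the work surface, level with it; the furniture and walls round the work are solid. World frame = base frame: x ahead of the robot, y to its left, z up, the work surface at z = 0. Lengths are in m, angles in degrees, forces in N, time in s.
With the tool pointing down it reaches from about 0.375 to 0.9 m from the base axis. Payload 3.1 kg.
Tool frame: the origin (TCP) lies midway between the tips of the shut fingers; the grasp point (between the pads) lies 19 mm behind it (bot.hold_point_z is the distance from the TCP to the grasp point, in m); z points along the fingers, y is the line along which they close (so a half turn about z gives the same grasp; the last joint's range is limited). The gripper opens to 87 mm and grips with 3 to 60 N. Pads are 19 mm wide; open, the fingers measure 117 mm over their backs; the gripper's body (75 mm by 190 mm) begins 51 mm behind the grasp point.
Start: joints at [55.376, 30.224, 82.088, -0, 67.689, -10.227], TCP at [0.258, 0.569, 0.223] pointing down, gripper open.
Joint ranges: [-176.69, 176.69], [-43.24, 126.21], [12.49, 139.97], [-82, 262], [0, 151.66], [-163.58, 163.58]. Speed limits (degrees/s): [159.86, 159.86, 180, 180, 180, 180].

### API

Orientations are given as a 3x3 rotation matrix whose columns are the frame's x, y, z axes.
In Python, from rig import read_state, optics, order, bot gives the robot as it stands.
- The arm moves only by the tool drive_tool, never from a script. Its argument "steps" is a list of rows, each a list of 7 numbers: the finger opening in mm, from 0 to 87, then the shift along the tool's x, y, z normalised to -1 to 1, where 1 is 0.12 m, then the turn, a rotation vector about the tool's x, y, z normalised to -1 to 1, where 1 is 1.5 rad. In form: [[jaw, tx, ty, tz, ax, ay, az], ...]. A call has 1 to 8 rows; each row is the pose to reach, as a shift and turn from the pose commanded when the call began, along the tool's axes at that moment; what a row does not reach only later rows make up. A row lasts 1/10 s, in which the tool goes at most 50 mm and 8.59 degrees, less where a joint would pass 70% of its speed; a pose out of reach is approached as far as the arm can. A call with a number of a shift or a turn outside -1 to 1 is refused whole. A call with a gripper value outside its range is refused whole. The fingers move at their own pace and stop on an object; the grip force is fixed at half the most. Time passes only in rows, so rows that repeat a pose let the fingers close. It gives the time, the measured TCP pose, the force, the opening and the grip force at its end, in the units of the state.
- read_state(): the state, without advancing time (a new reading comes with each control period).
- optics.capture(name): name is "scene" or "top"; returns a dict with "color" (384x512x3 uint8, blue, green, red), "range_z" (384x512 float32, m along the optical axis (not along the pixel's ray), 0 where there is no reading), "fx", "fy", "cx", "cy" (pixels), "rvec" (rotation vector, rad) and "tvec" (3), from world to camera coordinates, as OpenCV has them. Camera axes: x right, y down, z forward; pixel columns grow to the right and rows downward; lengths in m; the calibration is good to about 2 mm. A picture is of the moment at which its call begins.
- order.hand_in(): hands the job in; it is judged then, once.
The state is a dict: "time_s": time; "joint_positions": joint angles; "qvel": joint speeds; "tau": joint torques, N m; "position": TCP position; "tcp_rot": TCP orientation; "force": force on the tool from outside, world axes, zero at the start; "moment": the same for the moment, N m; "opening": opening from 0.0 (shut) to 1.0 (fully open); "grasp_force": force on a finger pad.
Only numpy, scipy, OpenCV 4.12 (cv2) and the standard library are available. Lean on these libraries where they do the work, as an engineer would, in place of code of your own. Each camera call takes 0.05 s, during which the arm holds its last target. There are 200 camera calls.

## Working session

There is one attempt and no reset: what is moved stays moved. The work goes in short steps, Python scripts to look and compute and a tool call to move; the robot and the scene stay as the last step left them, time stands still between calls to the robot, and variables do not carry over. Pictures are saved under pics/ and viewed, at most 14 in all, crops included, and the job is handed in when it is done.

Besides the shell and the picture viewer there is one more tool, called after "Call:" as name([rows], argument=value, ...), one row to a line, values as JSON. drive_tool: Moves the arm, as the interface text tells. Scaled input: -1 to 1 covers 0.12 m each way for a shift and 1.5 rad each way for a turn. Its arguments: {"type":"object","properties":{"steps":{"type":"array"}},"required":["steps"]}

```bash
ls; mkdir -p pics
cat > h.py <<'E'
import numpy as np, cv2
from rig import read_state, optics, order, bot
def cap(n):
    c=optics.capture(n); c['R']=cv2.Rodrigues(np.array(c['rvec'],float))[0]; c['t']=np.array(c['tvec'],float).reshape(3)
    return c
def world(c):
    z=c['range_z']; v,u=np.mgrid[:z.shape[0],:z.shape[1]]
    P=np.stack([(u-c['cx'])/c['fx']*z,(v-c['cy'])/c['fy']*z,z],-1)
    W=(P-c['t'])@c['R']; W[z==0]=np.nan
    return W
def ray(c,u,v,h):
    d=np.array([(u-c['cx'])/c['fx'],(v-c['cy'])/c['fy'],1])@c['R']; o=-c['t']@c['R']
    return o+d*(h-o[2])/d[2]
E
python3 - <<'E'
from h import *
s=read_state(); print(s['time_s'],s['position'],s['force'],bot.hold_point_z)
for n in('scene','top'):
    c=cap(n); cv2.imwrite(f'pics/{n}0.png',cv2.resize(c['color'],(768,576))); print(n,-c['t']@c['R'],c['fx'],(c['range_z']>0).mean())
    np.savez(f'{n}0.npz',**{k:c[k] for k in c})
E
```

```text
pics
0.0 [0.25773256 0.56859852 0.2215834 ] [-0.10034412  0.33352283  0.2626618 ] 0.0187
scene [-0.20882525 -0.3118711   0.83675724] 427.24024637724455 0.9940694173177084
top [0.36145426 0.15750884 1.15534996] 444.12636516710086 0.9959004720052084
```

View pics/scene0.png

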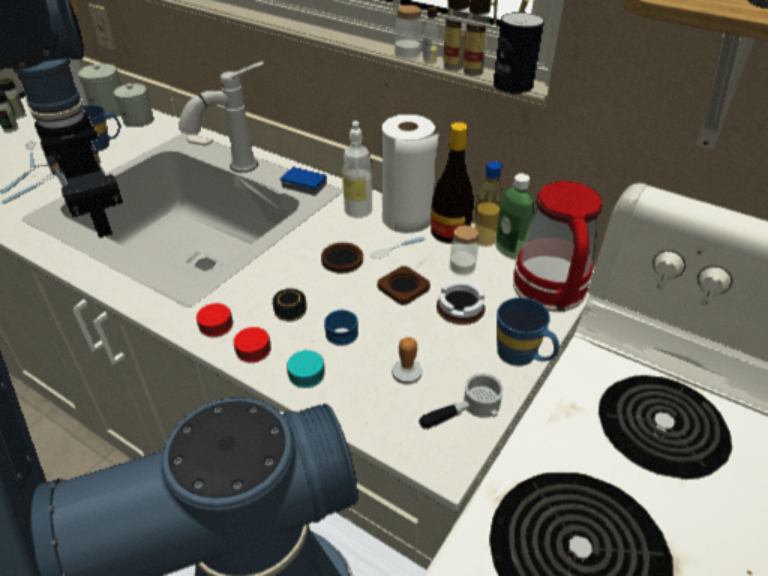

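View pics/top0.png

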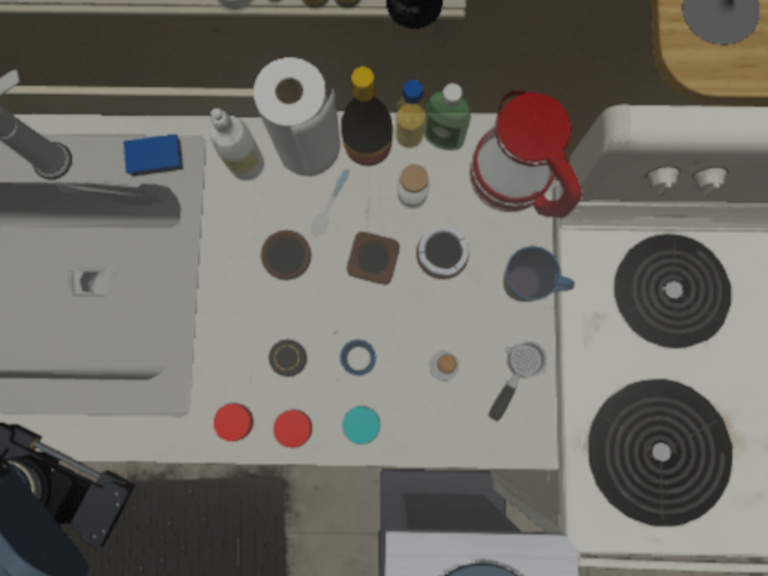

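Top view (768×576 pixels): leveller candidates are black with brass (287,358), red (233,422) and (292,428), and turquoise (361,425). Only the black one with the brass circle matches. The others are look-alikes. The rest: tray (286,254), block (373,257), stand (443,252), funnel (358,357), tamper (445,365), portafilter head (525,360) with its handle towards (500,402). I'll confirm with an enlarged crop and measure.

Run:
```python
from h import *
C={n:dict(np.load(f'{n}0.npz')) for n in('scene','top')}
c=C['top']; cv2.imwrite('pics/crop1.png',cv2.resize(c['color'][140:300,150:390],None,fx=3.3,fy=3.3,interpolation=cv2.INTER_CUBIC))
W={n:world(C[n]) for n in C}
t=W['top']
objs=dict(portafilter=(526/1.5,360/1.5),funnel=(358/1.5,357/1.5),tamper=(445/1.5,365/1.5),leveller=(287/1.5,358/1.5),stand=(443/1.5,252/1.5),block=(373/1.5,257/1.5),tray=(286/1.5,254/1.5))
for n,(u,v) in objs.items():
    g=ray(c,u,v,0.02)[:2]
    for k in W:
        w=W[k].reshape(-1,3); w=w[np.hypot(*(w[:,:2]-g).T)<0.065]; w=w[np.isfinite(w[:,2])]
        z=w[:,2]; zt=np.percentile(z,99.5); tp=w[(z>zt-0.006)]
        (cx,cy),r=cv2.minEnclosingCircle(tp[:,:2].astype(np.float32))
        print(n,k,'table',np.round(np.median(z[z<0.006]),4),'top',round(zt,4),'circ',np.round([cx,cy,r],4),'mean',tp[:,:2].mean(0).round(4),len(tp))
```

```text
portafilter scene table 0.001 top 0.0452 circ [ 0.4393 -0.0749  0.0333] mean [ 0.4392 -0.0748] 148
portafilter top table 0.0007 top 0.0453 circ [ 0.4385 -0.0748  0.0308] mean [ 0.4382 -0.0762] 138
funnel scene table 0.0011 top 0.0426 circ [0.4376 0.2098 0.0318] mean [0.4369 0.2098] 100
funnel top table 0.0005 top 0.0418 circ [0.4372 0.2104 0.0302] mean [0.4368 0.2115] 100
tamper scene table 0.0012 top 0.0829 circ [0.4246 0.0615 0.0142] mean [0.4238 0.0615] 74
tamper top table 0.0006 top 0.0834 circ [0.4269 0.0626 0.0139] mean [0.4263 0.0636] 89
leveller scene table 0.0012 top 0.0401 circ [0.4337 0.3292 0.0319] mean [0.4336 0.3278] 256
leveller top table 0.0003 top 0.0407 circ [0.4346 0.3299 0.0307] mean [0.434  0.3298] 381
stand scene table 0.0015 top 0.0381 circ [0.6251 0.0646 0.0445] mean [0.6267 0.0667] 176
stand top table 0.0009 top 0.0381 circ [0.6242 0.067  0.0431] mean [0.6287 0.0689] 228
block scene table 0.0016 top 0.0217 circ [0.6129 0.1894 0.0523] mean [0.6121 0.1879] 248
block top table 0.0009 top 0.022 circ [0.6126 0.1894 0.0514] mean [0.6141 0.1888] 366
tray scene table 0.0016 top 0.0203 circ [0.6174 0.3431 0.0456] mean [0.6143 0.3408] 164
tray top table 0.0009 top 0.0209 circ [0.6166 0.3422 0.0439] mean [0.6158 0.3424] 230
```

View pics/crop1.png

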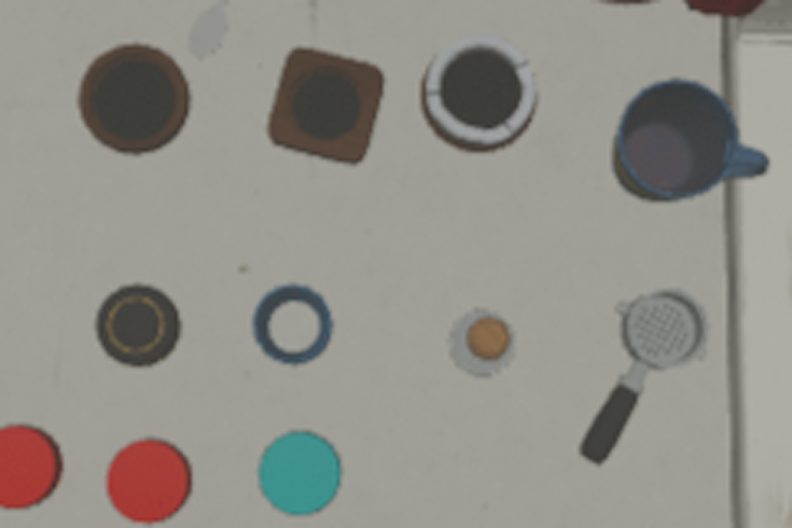

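The crop confirms the black puck with the brass circle at (137,325). The red and turquoise pucks are look-alikes. Next are the angles of the stand slots and the portafilter handle, plus refined centres.

Run:
```python
from h import *
C={n:dict(np.load(f'{n}0.npz')) for n in('scene','top')}
for k,c0 in(('top',(.6242,.0665)),('scene',(.6251,.0646))):
    c=C[k]; z=world(c)[...,2].astype(np.float32); g=cv2.cvtColor(c['color'],cv2.COLOR_BGR2GRAY).astype(np.float32)
    K=np.array([[c['fx'],0,c['cx']],[0,c['fy'],c['cy']],[0,0,1]])
    a=np.radians(np.arange(0,360,6))
    G=[];Z=[]
    for r in(.036,.038,.040):
        p=np.stack([c0[0]+r*np.cos(a),c0[1]+r*np.sin(a),0*a+.036],-1)
        uv=cv2.projectPoints(p,c['rvec'],c['tvec'],K,None)[0].reshape(-1,2).astype(np.float32)
        G.append(cv2.remap(g,uv[:,:1],uv[:,1:],1)[:,0]);Z.append(cv2.remap(z,uv[:,:1],uv[:,1:],1)[:,0])
    print(k);print([(int(np.degrees(x)),int(p),int(1000*q)) for x,p,q in zip(a,np.mean(G,0),np.min(Z,0))])
    # portafilter handle
    w=world(c).reshape(-1,3);hsv=cv2.cvtColor(c['color'],cv2.COLOR_BGR2HSV).reshape(-1,3)
    d=w[:,:2]-[.4387,-.0748]; r=np.hypot(*d.T)
    m=(r>.045)&(r<.125)&(w[:,2]>.008)&(w[:,2]<.04)&(d[:,0]<-.02)
    v=cv2.fitLine(d[m].astype(np.float32),cv2.DIST_HUBER,0,.001,.001).ravel()
    v=v*np.sign(-v[0]) if 0 else v
    print('handle n',m.sum(),'dir',v.round(3),'ang',np.degrees(np.arctan2(v[1],v[0])),'mean dir',np.degrees(np.arctan2(*d[m].mean(0)[::-1])),'rmax',r[m].max(),'z',np.percentile(w[m,2],[50,95]), 'offline of head',v[0]*v[3]-v[1]*v[2])
    e=(r>.033)&(r<.040)&(w[:,2]>.006)&(w[:,2]<.03); print('ears',np.sort(np.degrees(np.arctan2(d[e,1],d[e,0]))).round())
c=C['top'];cv2.imwrite('pics/stand.png',cv2.resize(np.hstack([c['color'][145:190,270:320],C['scene']['color'][175:220,280:330]]),None,fx=8,fy=8,interpolation=cv2.INTER_CUBIC))
```

```text
topTraceback (most recent call last):
  File "<stdin>", line 12, in <module>
ValueError: cannot convert float NaN to integer
```

Run:
```python
from h import *
C={n:dict(np.load(f'{n}0.npz')) for n in('scene','top')}
for k,c0 in(('top',(.6242,.0665)),('scene',(.6251,.0646))):
    c=C[k]; z=np.nan_to_num(world(c)[...,2]).astype(np.float32); g=cv2.cvtColor(c['color'],cv2.COLOR_BGR2GRAY).astype(np.float32)
    K=np.array([[c['fx'],0,c['cx']],[0,c['fy'],c['cy']],[0,0,1]])
    a=np.radians(np.arange(0,360,6))
    G=[];Z=[]
    for r in(.036,.038,.040):
        p=np.stack([c0[0]+r*np.cos(a),c0[1]+r*np.sin(a),0*a+.036],-1)
        uv=cv2.projectPoints(p,c['rvec'],c['tvec'],K,None)[0].reshape(-1,2).astype(np.float32)
        G.append(cv2.remap(g,uv[:,:1],uv[:,1:],1)[:,0]);Z.append(cv2.remap(z,uv[:,:1],uv[:,1:],1)[:,0])
    print(k);print(*[f'{int(np.degrees(x))}:{int(p)}/{int(1000*q)}' for x,p,q in zip(a,np.mean(G,0),np.min(Z,0))])
    w=np.nan_to_num(world(c).reshape(-1,3))
    d=w[:,:2]-[.4387,-.0748]; r=np.hypot(*d.T)
    m=(r>.045)&(r<.125)&(w[:,2]>.008)&(w[:,2]<.04)&(d[:,0]<-.02)
    v=cv2.fitLine(d[m].astype(np.float32),cv2.DIST_HUBER,0,.001,.001).ravel()
    print('handle n',m.sum(),'ang',np.degrees(np.arctan2(v[1],v[0])),'mean dir',np.degrees(np.arctan2(*d[m].mean(0)[::-1])),'rmax',r[m].max(),'z',np.percentile(w[m,2],[50,95]), 'off',v[0]*v[3]-v[1]*v[2])
    e=(r>.033)&(r<.040)&(w[:,2]>.006)&(w[:,2]<.03); print('ears',np.sort(np.degrees(np.arctan2(d[e,1],d[e,0]))).round())
c=C['top'];cv2.imwrite('pics/stand.png',cv2.resize(np.hstack([c['color'][145:190,270:320],C['scene']['color'][175:220,280:330]]),None,fx=8,fy=8,interpolation=cv2.INTER_CUBIC))
```

```text
top
0:156/33 6:155/33 12:156/32 18:156/33 24:157/33 29:157/36 36:156/34 42:156/33 48:156/34 54:156/34 59:154/32 66:153/35 72:154/34 78:152/33 84:152/32 90:152/32 96:132/27 102:132/21 108:155/21 114:153/23 119:152/30 126:153/34 132:152/32 138:153/31 144:153/32 150:155/32 156:156/34 162:154/33 168:156/35 174:154/33 180:152/28 186:148/21 192:148/21 198:145/20 204:149/21 210:136/10 216:135/34 222:152/33 228:153/33 234:154/32 239:154/33 246:155/31 252:156/33 258:155/35 264:153/35 270:153/31 276:156/34 282:157/15 288:160/22 294:151/12 300:135/27 306:156/34 312:157/32 318:157/34 324:157/33 330:156/32 336:155/34 342:157/31 348:156/31 354:156/33
handle n 255 ang -26.792706 mean dir 147.70317406080014 rmax 0.12469684004149079 z [0.02414471 0.02871828] off 0.005566228
ears [-153. -122. -119. -117. -114.   16.   35.   53.   57.   58.   60.   61.
   64.   65.   66.  141.  143.  143.  145.  147.  148.  149.  150.  152.
  154.  156.  156.  158.]
scene
0:218/35 6:215/28 12:213/35 18:215/29 24:217/21 29:219/34 36:215/35 42:219/32 48:217/25 54:215/33 59:213/33 66:212/35 72:208/37 78:205/34 84:203/34 90:195/34 96:149/32 102:101/30 108:111/27 114:164/23 119:217/31 126:214/30 132:209/34 138:212/34 144:207/31 150:207/33 156:206/32 162:210/33 168:210/29 174:202/26 180:148/30 186:50/17 192:37/15 198:36/17 204:36/14 210:91/22 216:197/34 222:209/34 228:219/33 234:209/32 239:210/34 246:210/33 252:211/33 258:209/33 264:206/34 270:209/34 276:214/29 282:192/23 288:144/22 294:123/21 300:142/24 306:190/31 312:218/34 318:221/28 324:221/20 330:224/18 336:222/17 342:219/23 348:219/30 354:219/18
handle n 283 ang -33.502216 mean dir 150.1251485142174 rmax 0.12442479835590013 z [0.02380316 0.02886444] off -0.010059629
ears [-126. -125. -125. -123. -121. -120. -120. -119. -118. -115. -115. -113.
  141.  147.  148.  151.  152.  153.  155.  155.  156.  157.  158.  159.
  159.  160.  161.]
```

View pics/stand.png

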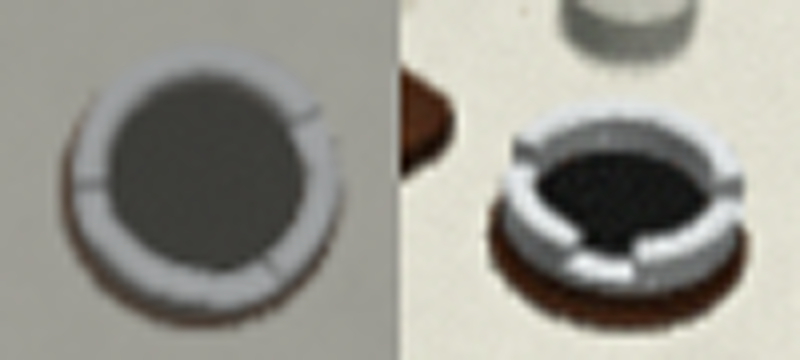

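The two stand slots for the ears and the one for the neck show clearly in the scene half: left ear (525,150), right ear (728,190), neck (605,250). In the top half they are at (90,184), (305,118) and (270,265). I'll refine the yaws by casting those pixels onto the rim plane.

Run:
```python
from h import *
C={n:dict(np.load(f'{n}0.npz')) for n in('scene','top')}
def rect(c,img,ctr,h,half,step=.0005):
    K=np.array([[c['fx'],0,c['cx']],[0,c['fy'],c['cy']],[0,0,1]])
    q=np.arange(-half,half,step); X,Y=np.meshgrid(ctr[0]+q,ctr[1]+q,indexing='ij')
    uv=cv2.projectPoints(np.stack([X,Y,0*X+h],-1).reshape(-1,3),c['rvec'],c['tvec'],K,None)[0].reshape(*X.shape,2).astype(np.float32)
    return X,Y,cv2.remap(img,uv,None,1)
wrap=lambda a:(a+180)%360-180
for k in C:
    c=C[k]; g=cv2.cvtColor(c['color'],cv2.COLOR_BGR2GRAY).astype(np.float32)
    z=np.nan_to_num(world(c)[...,2]).astype(np.float32)
    c0=np.array([.6247,.0658]); img=g if k=='scene' else z*1000
    for it in range(4):
        X,Y,I=rect(c,img,c0,.034,.05); r=np.hypot(X-c0[0],Y-c0[1]); a=np.degrees(np.arctan2(Y-c0[1],X-c0[0]))
        wgt=np.clip((190-I)/150,0,1) if k=='scene' else np.clip((30-I)/8,0,1)
        P=[]
        for a0 in(105,197,290):
            m=(abs(wrap(a-a0))<20)&(r>.0355)&(r<.0405); P.append(np.array([(X*wgt)[m].sum(),(Y*wgt)[m].sum()])/wgt[m].sum())
        A,N,B=P; d=A-B; yaw=np.degrees(np.arctan2(-d[0],d[1])); M=(A+B)/2
        c0=c0*.3+.7*M
    n=M-N; print(k,'stand ctr',M.round(4),'yaw ears',yaw.round(1),'yaw neck',np.degrees(np.arctan2(n[1],n[0])).round(1),'|AB|',np.linalg.norm(d).round(4),np.linalg.norm(n).round(4))
    # handle
    hc=np.array([.4387,-.0750]); X,Y,I=rect(c,g,hc,.015,.13)
    r=np.hypot(X-hc[0],Y-hc[1]); a=np.degrees(np.arctan2(Y-hc[1],X-hc[0]))
    m=((I<75)&(r>.045)&(r<.125)&(abs(wrap(a-150))<15)).astype(np.uint8)
    cc=max(cv2.findContours(m,0,2)[0],key=cv2.contourArea); mk=cv2.drawContours(0*m,[cc],-1,1,-1)>0
    p=np.stack([X[mk],Y[mk]],-1); v=cv2.fitLine(p.astype(np.float32),2,0,.01,.01).ravel(); v[:2]*=np.sign(v[0])
    e=hc-v[2:]; print('  handle yaw',np.degrees(np.arctan2(v[1],v[0])).round(1),'via ctr',np.degrees(np.arctan2(e[1],e[0])).round(1),'r',r[mk].min().round(3),r[mk].max().round(3),'area',mk.sum()*.25,'off mm',1000*(v[0]*e[1]-v[1]*e[0]))
```

```text
scene stand ctr [0.63   0.0675] yaw ears 19.0 yaw neck 17.5 |AB| 0.0755 0.0375
  handle yaw -28.2 via ctr -31.3 r 0.049 0.115 area 1459.25 off mm -4.341744218573564
top stand ctr [0.6255 0.0658] yaw ears 18.7 yaw neck 16.6 |AB| 0.0758 0.0375
  handle yaw -29.9 via ctr -28.7 r 0.054 0.114 area 1054.75 off mm 1.7877019287472276
```

```bash
cat >> h.py <<'E'
def go(p,yaw=None):
    """print shift/turn (normalised, tool axes) from present pose to TCP p, tool pointing down with y axis at yaw deg (mod 180)"""
    s=read_state(); R=np.array(s['tcp_rot']).reshape(3,3); x=np.array(s['position'])
    cur=np.degrees(np.arctan2(R[1,1],R[0,1]))
    if yaw is None: yaw=cur
    yaw=cur+(yaw-cur+90)%180-90; y=np.radians(yaw)
    Y=np.array([np.cos(y),np.sin(y),0]); Z=np.array([0,0,-1.]); T=np.stack([np.cross(Y,Z),Y,Z],1)
    rv=cv2.Rodrigues(R.T@T)[0].ravel()
    print('t',round(s['time_s'],1),'pos',x.round(4),'yaw',round(cur,1),'tilt',round(R[2,2],4),'j6',round(s['joint_positions'][5],1),'open',round(s['opening'],3),'F',np.round(s['force'],1),'grip',s['grasp_force'])
    print('  -> shift',(R.T@(np.array(p)-x)/.12).round(3),'turn',(rv/1.5).round(3),'dyaw',round(yaw-cur,1))
E
python3 - <<'E'
from h import *
go((.4387,-.0752,.14),105.5)
E
```

```text
t 0.1 pos [0.2578 0.5687 0.2217] yaw 65.6 tilt -1.0 j6 -10.2 open 0.999 F [ 0.2 -0.5 -0.6] grip 0.0
  -> shift [-3.59  -4.262  0.687] turn [-0.001 -0.001 -0.464] dyaw 39.9
```

Call:
drive_tool([
  [87, -0.8, -0.95, 0, 0, 0, 0],
  [87, -0.8, -0.95, 0, 0, 0, 0],
  [87, -0.8, -0.95, 0, 0, 0, 0],
  [87, -0.8, -0.95, 0, 0, 0, 0],
])

```text
time_s: 0.5
position: [0.298, 0.4201, 0.2217]
tcp_rot: [[-0.909, 0.417, -0.003], [0.417, 0.909, -0.005], [0.001, -0.006, -1.0]]
force: [-0.5, 0.4, -0.6]
opening: 1.002
grasp_force: 0.0
```

Call:
drive_tool([
  [87, -0.8, -0.95, 0, 0, 0, 0],
  [87, -0.8, -0.95, 0, 0, 0, 0],
  [87, -0.8, -0.95, 0, 0, 0, 0],
  [87, -0.8, -0.95, 0, 0, 0, 0],
])

```text
time_s: 0.9
position: [0.3398, 0.2783, 0.2224]
tcp_rot: [[-0.908, 0.419, -0.001], [0.419, 0.908, -0.002], [-0.0, -0.002, -1.0]]
force: [0.7, 0.4, 0.1]
opening: 0.999
grasp_force: 0.0
```

Call:
drive_tool([
  [87, -0.8, -0.95, 0, 0, 0, 0],
  [87, -0.8, -0.95, 0, 0, 0, 0],
  [87, -0.8, -0.95, 0, 0, 0, 0],
  [87, -0.8, -0.95, 0, 0, 0, 0],
])

```text
time_s: 1.3
position: [0.3822, 0.135, 0.2228]
tcp_rot: [[-0.907, 0.42, 0.003], [0.42, 0.907, -0.001], [-0.003, 0.0, -1.0]]
force: [-0.2, 1.2, 0.2]
opening: 1.003
grasp_force: 0.0
```

Call:
drive_tool([
  [87, -0.8, -0.95, 0, 0, 0, -0.46],
  [87, -0.8, -0.95, 0, 0, 0, -0.46],
  [87, -0.8, -0.95, 0, 0, 0, -0.46],
  [87, -0.8, -0.95, 0, 0, 0, -0.46],
  [87, -0.8, -0.95, 0, 0, 0, -0.46],
  [87, -0.8, -0.95, 0, 0, 0, -0.46],
])

```text
time_s: 1.9
position: [0.4203, -0.0041, 0.2224]
tcp_rot: [[-0.965, -0.261, 0.0], [-0.261, 0.965, 0.001], [-0.0, 0.001, -1.0]]
force: [-0.7, -0.4, 0.2]
opening: 0.995
grasp_force: 0.0
```

Run:
```python
from h import *
go((.4387,-.0752,.10),105.5)
```

```text
t 1.9 pos [ 0.4203 -0.0041  0.2224] yaw 105.2 tilt -1.0 j6 -121.1 open 0.995 F [-0.7 -0.4  0.2] grip 0.0
  -> shift [ 0.007 -0.613  1.02 ] turn [ 0.001  0.    -0.004] dyaw 0.3
```

Call:
drive_tool([
  [87, 0, -0.61, 0, 0, 0, 0.695],
  [87, 0, -0.61, 0, 0, 0, 0.695],
  [87, 0, -0.61, 0, 0, 0, 0.695],
  [87, 0, -0.61, 0, 0, 0, 0.695],
  [87, 0, -0.61, 0, 0, 0, 0.695],
  [87, 0, -0.61, 0, 0, 0, 0.695],
  [87, 0, -0.61, 0, 0, 0, 0.695],
  [87, 0, -0.61, 0, 0, 0, 0.695],
])

```text
time_s: 2.7
position: [0.4388, -0.0736, 0.2225]
tcp_rot: [[-0.712, 0.702, -0.0], [0.702, 0.712, 0.001], [0.001, 0.0, -1.0]]
force: [-0.1, 0.2, -0.6]
opening: 0.997
grasp_force: 0.0
```

Call:
drive_tool([
  [87, 0, 0, 0, 0, 0, 0.695],
  [87, 0, 0, 0, 0, 0, 0.695],
  [87, 0, 0, 0, 0, 0, 0.695],
  [87, 0, 0, 0, 0, 0, 0.695],
  [87, 0, 0, 0, 0, 0, 0.695],
  [87, 0, 0, 0, 0, 0, 0.695],
  [87, 0, 0, 0, 0, 0, 0.695],
  [87, 0, 0, 0, 0, 0, 0.695],
])

```text
time_s: 3.5
position: [0.4388, -0.0743, 0.2225]
tcp_rot: [[0.244, 0.97, -0.0], [0.97, -0.244, 0.0], [0.0, -0.0, -1.0]]
force: [-1.1, -0.2, 0.1]
opening: 1.003
grasp_force: 0.0
```

Call:
drive_tool([
  [87, 0, 0, 1, 0, 0, 0.695],
  [87, 0, 0, 1, 0, 0, 0.695],
  [87, 0, 0, 1, 0, 0, 0.695],
  [87, 0, 0, 1, 0, 0, 0.695],
  [87, 0, 0, 1, 0, 0, 0.695],
  [87, 0, 0, 1, 0, 0, 0.695],
  [87, 0, 0, 1, 0, 0, 0.695],
  [87, 0, 0, 1, 0, 0, 0.695],
])

```text
time_s: 4.3
position: [0.4389, -0.0748, 0.1025]
tcp_rot: [[0.96, 0.279, 0.0], [0.279, -0.96, 0.0], [0.0, -0.0, -1.0]]
force: [0.1, -0.7, -0.2]
opening: 0.997
grasp_force: 0.0
```

Run:
```python
from h import *
go((.4387,-.0752,.025),105.5)
```

```text
t 4.3 pos [ 0.4389 -0.0748  0.1025] yaw -73.8 tilt -1.0 j6 49.7 open 0.997 F [ 0.1 -0.7 -0.2] grip 0.0
  -> shift [-0.003  0.002  0.646] turn [-0.    -0.     0.008] dyaw -0.7
```

Call:
drive_tool([
  [87, 0, 0, 0.3, 0, 0, 0.008],
  [87, 0, 0, 0.5, 0, 0, 0.008],
  [87, 0, 0, 0.64, 0, 0, 0.008],
  [87, 0, 0, 0.64, 0, 0, 0.008],
  [50, 0, 0, 0.64, 0, 0, 0.008],
  [50, 0, 0, 0.64, 0, 0, 0.008],
  [50, 0, 0, 0.64, 0, 0, 0.008],
  [50, 0, 0, 0.64, 0, 0, 0.008],
])

```text
time_s: 5.1
position: [0.4391, -0.0756, 0.0265]
tcp_rot: [[0.965, 0.264, 0.002], [0.264, -0.965, -0.001], [0.001, 0.001, -1.0]]
force: [-0.4, 0.6, -0.0]
opening: 0.724
grasp_force: 0.0
```

Call:
drive_tool([
  [50, 0, 0, 0, 0, 0, 0],
  [50, 0, 0, 0, 0, 0, 0],
  [50, 0, 0, -0.1, 0, 0, 0],
  [50, 0, 0, -0.3, 0, 0, 0],
  [50, 0, 0, -0.5, 0, 0, 0],
  [50, 0, 0, -0.7, 0, 0, 0],
  [50, 0, 0, -0.8, 0, 0, 0],
  [50, 0, 0, -0.8, 0, 0, 0],
])

```text
time_s: 5.9
position: [0.4393, -0.0757, 0.1229]
tcp_rot: [[0.965, 0.263, 0.003], [0.263, -0.965, -0.002], [0.003, 0.002, -1.0]]
force: [0.2, -0.8, -4.1]
opening: 0.667
grasp_force: 30.0
```

Run:
```python
from h import *
go((.6247,.066,.12),-26.5)
```

```text
t 5.9 pos [ 0.4393 -0.0757  0.1229] yaw -74.7 tilt -1.0 j6 50.5 open 0.667 F [ 0.2 -0.8 -4.1] grip 29.999051387818554
  -> shift [ 1.801 -0.732  0.027] turn [ 0.002 -0.001 -0.561] dyaw 48.2
```

Call:
drive_tool([
  [50, 0.1, -0.05, -0.15, 0, 0, 0],
  [50, 0.3, -0.12, -0.2, 0, 0, 0],
  [50, 0.5, -0.2, -0.2, 0, 0, 0],
  [50, 0.7, -0.28, -0.2, 0, 0, 0],
  [50, 0.85, -0.34, -0.2, 0, 0, 0],
  [50, 0.9, -0.37, -0.2, 0, 0, 0],
])

```text
time_s: 6.5
position: [0.5319, -0.0032, 0.1443]
tcp_rot: [[0.964, 0.265, -0.001], [0.265, -0.964, 0.0], [-0.001, -0.0, -1.0]]
force: [-0.9, -0.1, -3.7]
opening: 0.663
grasp_force: 30.0
```

Call:
drive_tool([
  [50, 0.1, -0.05, 0, 0, 0, -0.05],
  [50, 0.25, -0.1, 0, 0, 0, -0.13],
  [50, 0.4, -0.16, 0, 0, 0, -0.21],
  [50, 0.55, -0.22, 0, 0, 0, -0.29],
  [50, 0.7, -0.28, 0, 0, 0, -0.37],
  [50, 0.8, -0.32, 0, 0, 0, -0.45],
  [50, 0.9, -0.365, 0, 0, 0, -0.53],
  [50, 0.9, -0.365, 0, 0, 0, -0.56],
])

```text
time_s: 7.3
position: [0.6236, 0.0671, 0.144]
tcp_rot: [[0.445, 0.896, -0.002], [0.896, -0.445, 0.0], [-0.001, -0.002, -1.0]]
force: [0.3, 0.2, -4.8]
opening: 0.664
grasp_force: 30.0
```

Call:
drive_tool([
  [50, 0, 0, 0, 0, 0, 0],
  [50, 0, 0, 0, 0, 0, 0],
])

```text
time_s: 7.5
position: [0.6222, 0.0662, 0.1444]
tcp_rot: [[0.449, 0.893, -0.003], [0.893, -0.449, -0.0], [-0.002, -0.003, -1.0]]
force: [0.2, -0.3, -4.2]
opening: 0.657
grasp_force: 30.0
```

Run:
```python
from h import *
go((.6247,.066,.075),-26.5)
c=cap('scene'); d=cap('top')
np.savez('scene1.npz',**c)
cv2.imwrite('pics/held.png',cv2.resize(np.hstack([c['color'][120:250,230:360],d['color'][120:250,230:360]]),None,fx=3,fy=3,interpolation=cv2.INTER_CUBIC))
# handle yaw from scene at axis height
h=read_state()['position'][2]-.0265+.015; g=cv2.cvtColor(c['color'],cv2.COLOR_BGR2GRAY)
w=world(c); 
m=(abs(w[...,2]-h)<.016)&(np.hypot(w[...,0]-.6247,w[...,1]-.066)>.052)&(np.hypot(w[...,0]-.6247,w[...,1]-.066)<.118)&(w[...,0]<.6)&(g<90)
p=w[m][:,:2]; e=np.array([.6247,.066])-p.mean(0); v=cv2.fitLine(p.astype(np.float32),cv2.DIST_HUBER,0,.001,.001).ravel()
print(m.sum(),'via ctr',np.degrees(np.arctan2(e[1],e[0])),'line',np.degrees(np.arctan(v[1]/v[0])))
```

```text
t 7.5 pos [0.6222 0.0662 0.1444] yaw -26.7 tilt -1.0 j6 22.6 open 0.657 F [ 0.2 -0.3 -4.2] grip 29.99906900997722
  -> shift [0.009 0.021 0.578] turn [-0.002  0.001 -0.002] dyaw 0.2
160 via ctr 19.204876845810066 line 18.413092
```

View pics/held.png

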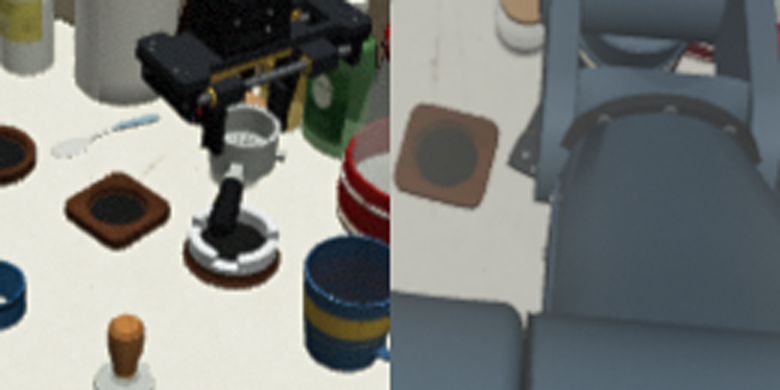

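In the scene half of the picture the portafilter hangs above the stand (head 245,140; handle 225,205) and the handle lies at about 18.5–19°, matching the slot. I'll lower it.

Call:
drive_tool([
  [50, 0.01, 0.02, 0.15, 0, 0, 0],
  [50, 0.01, 0.02, 0.3, 0, 0, 0],
  [50, 0.01, 0.02, 0.45, 0, 0, 0],
  [50, 0.01, 0.02, 0.6, 0, 0, 0],
  [50, 0.01, 0.02, 0.68, 0, 0, 0],
  [50, 0.01, 0.02, 0.68, 0, 0, 0],
])

```text
time_s: 8.2
position: [0.625, 0.0664, 0.0626]
tcp_rot: [[0.449, 0.894, -0.004], [0.894, -0.449, 0.0], [-0.001, -0.003, -1.0]]
force: [-0.7, -0.4, -3.3]
opening: 0.663
grasp_force: 30.0
```

Call:
drive_tool([
  [50, 0, 0, 0.04, 0, 0, 0],
  [50, 0, 0, 0.08, 0, 0, 0],
  [50, 0, 0, 0.12, 0, 0, 0],
  [50, 0, 0, 0.16, 0, 0, 0],
  [50, 0, 0, 0.17, 0, 0, 0],
  [50, 0, 0, 0.17, 0, 0, 0],
])

```text
time_s: 8.8
position: [0.6262, 0.0666, 0.0435]
tcp_rot: [[0.448, 0.894, -0.001], [0.894, -0.448, 0.0], [-0.0, -0.001, -1.0]]
force: [-0.1, 0.4, -4.6]
opening: 0.661
grasp_force: 30.0
```

Call:
drive_tool([
  [50, 0, 0, 0.01, 0, 0, 0],
  [80, 0, 0, 0.01, 0, 0, 0],
  [80, 0, 0, 0.01, 0, 0, 0],
  [80, 0, 0, 0.01, 0, 0, 0],
  [80, 0, 0, -0.2, 0, 0, 0],
  [80, 0, 0, -0.5, 0, 0, 0],
  [80, 0, 0, -0.8, 0, 0, 0],
  [80, 0, 0, -1, 0, 0, 0],
])

```text
time_s: 9.6
position: [0.6278, 0.0665, 0.167]
tcp_rot: [[0.448, 0.894, 0.005], [0.894, -0.448, -0.0], [0.002, 0.004, -1.0]]
force: [0.6, 0.3, 0.1]
opening: 0.922
grasp_force: 0.0
```

Run:
```python
from h import *
go((.4372,.2102,.15),0); go((.4372,.2102,.15),90)
c=cap('scene'); np.savez('scene2.npz',**c)
cv2.imwrite('pics/seated.png',cv2.resize(c['color'][150:240,250:350],None,fx=6,fy=6,interpolation=cv2.INTER_CUBIC))
w=world(c).reshape(-1,3); w=w[np.isfinite(w[:,2])]; r=np.hypot(w[:,0]-.6257,w[:,1]-.0665)
q=w[(r<.035)&(w[:,2]<.075)&(w[:,2]>.052)]; print('rim z',np.percentile(q[:,2],[50,90,99]),'circ',cv2.minEnclosingCircle(q[:,:2].astype(np.float32)),len(q))
```

```text
t 9.6 pos [0.6278 0.0665 0.167 ] yaw -26.6 tilt -1.0 j6 22.5 open 0.922 F [0.6 0.3 0.1] grip 0.0
  -> shift [ 0.359 -1.957  0.134] turn [ 0.003 -0.001 -0.31 ] dyaw 26.6
t 9.6 pos [0.6278 0.0665 0.167 ] yaw -26.6 tilt -1.0 j6 22.5 open 0.922 F [0.6 0.3 0.1] grip 0.0
  -> shift [ 0.359 -1.957  0.134] turn [ 0.002 -0.003  0.738] dyaw -63.4
rim z [0.05793682 0.06063625 0.06196851] circ ((0.6271750330924988, 0.06459374725818634), 0.03248477727174759) 148
```

View pics/seated.png

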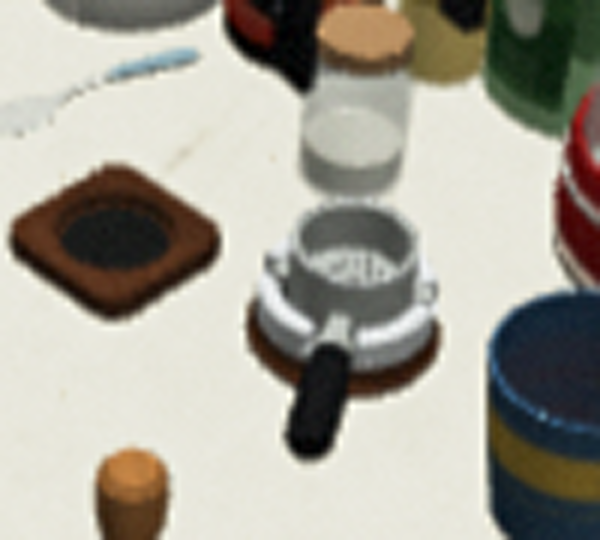

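The seated picture shows both ears in their slots (275,265) and (428,290), the neck in its slot (340,335), and the rim at z≈58 mm as expected. Next is the funnel.

Call:
drive_tool([
  [87, 0.18, -0.98, 0, 0, 0, 0],
  [87, 0.18, -0.98, 0, 0, 0, 0],
  [87, 0.18, -0.98, 0, 0, 0, 0],
  [87, 0.18, -0.98, 0, 0, 0, 0],
])

```text
time_s: 10.05
position: [0.5275, 0.1403, 0.1639]
tcp_rot: [[0.445, 0.895, -0.003], [0.895, -0.445, 0.0], [-0.001, -0.003, -1.0]]
force: [-0.6, -0.4, 0.4]
opening: 0.995
grasp_force: 0.0
```

Call:
drive_tool([
  [87, 0.18, -0.98, 0.4, 0, 0, 0],
  [87, 0.18, -0.98, 0.4, 0, 0, 0],
  [87, 0.18, -0.98, 0.4, 0, 0, 0],
  [87, 0.18, -0.98, 0.4, 0, 0, 0],
  [87, 0.18, -0.98, 0.4, 0, 0, 0],
])

```text
time_s: 10.55
position: [0.4374, 0.2107, 0.1159]
tcp_rot: [[0.447, 0.894, 0.003], [0.894, -0.447, 0.0], [0.001, 0.002, -1.0]]
force: [0.8, -0.2, -0.2]
opening: 0.998
grasp_force: 0.0
```

Run:
```python
from h import *
go((.4373,.2102,.017))
for k in('top','scene'):
    c=cap(k)
    w=world(c).reshape(-1,3); w=w[np.isfinite(w[:,2])]; r=np.hypot(w[:,0]-.6262,w[:,1]-.066)
    q=w[(r<.036)&(w[:,2]<.064)&(w[:,2]>.053)]; print('rim z',np.percentile(q[:,2],[50,90]),'circ',cv2.minEnclosingCircle(q[:,:2].astype(np.float32)),q[:,:2].mean(0),len(q))
```

```text
t 10.6 pos [0.4374 0.2107 0.1159] yaw -26.6 tilt -1.0 j6 39.1 open 0.998 F [ 0.8 -0.2 -0.2] grip 0.0
  -> shift [-0.005 -0.     0.824] turn [ 0.002 -0.001  0.   ] dyaw 0.0
rim z [0.0580255  0.06064235] circ ((0.6272014379501343, 0.06608320027589798), 0.030888425186276436) [0.62839491 0.06580225] 141
rim z [0.05818144 0.06056527] circ ((0.6240105032920837, 0.06659547984600067), 0.03475530073046684) [0.62679109 0.06493108] 133
```

Call:
drive_tool([
  [87, 0, 0, 0.4, 0, 0, 0],
  [87, 0, 0, 0.7, 0, 0, 0],
  [87, 0, 0, 0.82, 0, 0, 0],
  [87, 0, 0, 0.82, 0, 0, 0],
  [50, 0, 0, 0.82, 0, 0, 0],
  [50, 0, 0, 0.82, 0, 0, 0],
  [50, 0, 0, 0.82, 0, 0, 0],
  [50, 0, 0, 0.82, 0, 0, 0],
])

```text
time_s: 11.45
position: [0.4363, 0.2107, 0.0183]
tcp_rot: [[0.448, 0.894, 0.002], [0.894, -0.448, 0.0], [0.001, 0.002, -1.0]]
force: [0.9, 0.4, 0.1]
opening: 0.726
grasp_force: 0.0
```

Call:
drive_tool([
  [50, 0, 0, 0, 0, 0, 0],
  [50, 0, 0, 0, 0, 0, 0],
  [50, 0, 0, -0.2, 0, 0, 0],
  [50, 0, 0, -0.5, 0, 0, 0],
  [50, 0, 0, -0.8, 0, 0, 0],
  [50, 0, 0, -1, 0, 0, 0],
  [50, 0, 0, -1, 0, 0, 0],
])

```text
time_s: 12.15
position: [0.4375, 0.2112, 0.1403]
tcp_rot: [[0.448, 0.894, 0.007], [0.894, -0.448, 0.002], [0.005, 0.006, -1.0]]
force: [0.6, -0.3, -1.4]
opening: 0.669
grasp_force: 30.0
```

Run:
```python
from h import *
go((.6267,.0663,.135))
```

```text
t 12.2 pos [0.4375 0.2112 0.1403] yaw -26.6 tilt -1.0 j6 39.2 open 0.669 F [ 0.6 -0.3 -1.4] grip 29.999139513111004
  -> shift [-0.374  1.95   0.054] turn [ 0.004 -0.003  0.   ] dyaw 0.0
```

Call:
drive_tool([
  [50, -0.04, 0.2, 0, 0, 0, 0],
  [50, -0.1, 0.5, 0, 0, 0, 0],
  [50, -0.15, 0.8, 0, 0, 0, 0],
  [50, -0.187, 0.975, 0, 0, 0, 0],
  [50, -0.187, 0.975, 0, 0, 0, 0],
])

```text
time_s: 12.65
position: [0.5325, 0.1362, 0.1361]
tcp_rot: [[0.451, 0.893, 0.001], [0.893, -0.451, -0.0], [0.0, 0.001, -1.0]]
force: [0.4, 0.4, -1.3]
opening: 0.665
grasp_force: 30.0
```

Call:
drive_tool([
  [50, -0.04, 0.2, 0, 0, 0, 0],
  [50, -0.1, 0.5, 0, 0, 0, 0],
  [50, -0.15, 0.8, 0, 0, 0, 0],
  [50, -0.187, 0.975, 0, 0, 0, 0],
  [50, -0.187, 0.975, 0, 0, 0, 0],
  [50, -0.187, 0.975, 0, 0, 0, 0],
  [50, -0.187, 0.975, 0, 0, 0, 0],
])

```text
time_s: 13.35
position: [0.6222, 0.0669, 0.1363]
tcp_rot: [[0.447, 0.895, -0.004], [0.895, -0.447, 0.001], [-0.001, -0.004, -1.0]]
force: [-0.0, 1.3, -1.5]
opening: 0.665
grasp_force: 30.0
```

Run:
```python
from h import *
go((.6267,.0663,.082))
c=cap('scene'); h=read_state()['position'][2]-.0183+.040
w=world(c); w=w[np.isfinite(w[...,2])]; hs=None
hsv=cv2.cvtColor(c['color'],cv2.COLOR_BGR2HSV); W=world(c); m=(hsv[...,0]>95)&(hsv[...,0]<125)&(hsv[...,1]>90)&(abs(W[...,2]-h)<.006)&(np.hypot(W[...,0]-.6267,W[...,1]-.0663)<.05)
q=W[m]; print('funnel top circ',cv2.minEnclosingCircle(q[:,:2].astype(np.float32)),h,np.median(q[:,2]),len(q))
```

```text
t 13.3 pos [0.6222 0.0669 0.1363] yaw -26.6 tilt -1.0 j6 22.4 open 0.665 F [-0.   1.3 -1.5] grip 29.999117807556104
  -> shift [0.013 0.038 0.453] turn [-0.003  0.001  0.   ] dyaw -0.0
funnel top circ ((0.6187726259231567, 0.06503917276859283), 0.03659016638994217) 0.1583479060877159 0.15674937666902664 109
```

Call:
drive_tool([
  [50, 0.01, 0.03, 0.15, 0, 0, 0],
  [50, 0.01, 0.03, 0.3, 0, 0, 0],
  [50, 0.01, 0.03, 0.4, 0, 0, 0],
  [50, 0.01, 0.03, 0.4, 0, 0, 0],
  [50, 0.01, 0.03, 0.4, 0, 0, 0],
])

```text
time_s: 13.9
position: [0.628, 0.0655, 0.0894]
tcp_rot: [[0.447, 0.894, -0.0], [0.894, -0.447, 0.0], [-0.0, -0.0, -1.0]]
force: [0.2, -0.1, -1.4]
opening: 0.668
grasp_force: 30.0
```

Run:
```python
from h import *
go((.6267,.0663,.07))
```

```text
t 13.9 pos [0.628  0.0655 0.0894] yaw -26.6 tilt -1.0 j6 22.4 open 0.668 F [ 0.2 -0.1 -1.4] grip 29.99915019943728
  -> shift [ 0.001 -0.013  0.162] turn [-0.  0.  0.] dyaw 0.0
```

Call:
drive_tool([
  [50, 0, -0.01, 0.03, 0, 0, 0],
  [50, 0, -0.01, 0.06, 0, 0, 0],
  [50, 0, -0.01, 0.09, 0, 0, 0],
  [50, 0, -0.01, 0.12, 0, 0, 0],
  [50, 0, -0.01, 0.15, 0, 0, 0],
  [50, 0, -0.01, 0.158, 0, 0, 0],
  [50, 0, -0.01, 0.158, 0, 0, 0],
])

```text
time_s: 14.6
position: [0.6273, 0.0656, 0.0703]
tcp_rot: [[0.448, 0.894, -0.0], [0.894, -0.448, 0.0], [-0.0, -0.0, -1.0]]
force: [-0.0, 0.1, -0.0]
opening: 0.668
grasp_force: 30.0
```

Call:
drive_tool([
  [80, 0, 0, 0, 0, 0, 0],
  [80, 0, 0, 0, 0, 0, 0],
  [80, 0, 0, 0, 0, 0, 0],
  [80, 0, 0, -0.2, 0, 0, 0],
  [80, 0, 0, -0.5, 0, 0, 0],
  [80, 0, 0, -0.8, 0, 0, 0],
  [80, 0, 0, -1, 0, 0, 0],
])

```text
time_s: 15.3
position: [0.6284, 0.0656, 0.1932]
tcp_rot: [[0.448, 0.894, 0.004], [0.894, -0.448, -0.0], [0.001, 0.003, -1.0]]
force: [0.2, 0.3, -0.1]
opening: 0.92
grasp_force: 0.0
```

Run:
```python
from h import *
go((.4262,.0622,.19))
c=cap('scene'); cv2.imwrite('pics/fun.png',cv2.resize(c['color'][150:240,250:350],None,fx=6,fy=6,interpolation=cv2.INTER_CUBIC))
W=world(c);W=W[np.isfinite(W[...,2])]
q=W[(np.hypot(W[:,0]-.627,W[:,1]-.066)<.035)&(W[:,2]<.11)&(W[:,2]>.08)]
print('top z',np.percentile(q[:,2],[50,95]),cv2.minEnclosingCircle(q[:,:2].astype(np.float32)))
q=q[q[:,2]>.087]
A=np.c_[q[:,:2]-q[:,:2].mean(0),np.ones(len(q))];print('slope',np.linalg.lstsq(A,q[:,2],rcond=None)[0])
```

```text
t 15.3 pos [0.6284 0.0656 0.1932] yaw -26.6 tilt -1.0 j6 22.4 open 0.92 F [ 0.2  0.3 -0.1] grip 0.0
  -> shift [-0.78  -1.494  0.021] turn [ 0.002 -0.001  0.   ] dyaw 0.0
top z [0.08839213 0.09456227] ((0.627497673034668, 0.0641644224524498), 0.03165092691779137)
slope [-0.00810671 -0.00420161  0.09124993]
```

View pics/fun.png

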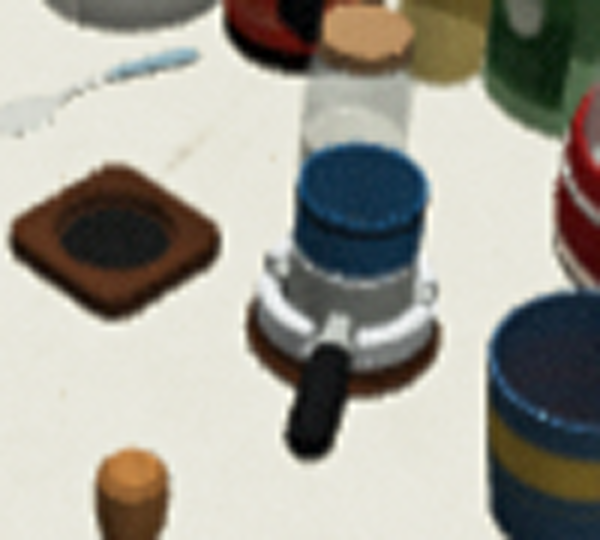

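The funnel sits level on the basket, blue top at (365,185), top z≈92 mm as it should be, centred on the head. Next is the tamper.

Call:
drive_tool([
  [80, -0.39, -0.75, 0, 0, 0, 0],
  [80, -0.39, -0.75, 0, 0, 0, 0],
  [80, -0.39, -0.75, 0, 0, 0, 0],
  [80, -0.39, -0.75, 0, 0, 0, 0],
])

```text
time_s: 15.75
position: [0.5241, 0.0643, 0.1903]
tcp_rot: [[0.448, 0.894, -0.001], [0.894, -0.448, 0.0], [-0.0, -0.001, -1.0]]
force: [1.1, -0.6, 0.5]
opening: 0.918
grasp_force: 0.0
```

Call:
drive_tool([
  [80, -0.39, -0.745, 0.5, 0, 0, 0],
  [80, -0.39, -0.745, 0.5, 0, 0, 0],
  [80, -0.39, -0.745, 0.5, 0, 0, 0],
  [80, -0.39, -0.745, 0.5, 0, 0, 0],
  [80, -0.39, -0.745, 0.5, 0, 0, 0],
])

```text
time_s: 16.25
position: [0.4287, 0.0618, 0.1309]
tcp_rot: [[0.448, 0.894, 0.005], [0.894, -0.448, -0.001], [0.002, 0.005, -1.0]]
force: [0.5, 0.6, 0.0]
opening: 0.918
grasp_force: 0.0
```

Run:
```python
from h import *
go((.4262,.0622,.043))
```

```text
t 16.2 pos [0.4287 0.0618 0.1309] yaw -26.6 tilt -1.0 j6 20.0 open 0.918 F [0.5 0.6 0. ] grip 0.0
  -> shift [-0.008 -0.024  0.733] turn [ 0.003 -0.001  0.   ] dyaw 0.0
```

Call:
drive_tool([
  [80, -0.01, -0.015, 0.35, 0, 0, 0],
  [80, -0.01, -0.015, 0.6, 0, 0, 0],
  [80, -0.01, -0.015, 0.73, 0, 0, 0],
  [80, -0.01, -0.015, 0.73, 0, 0, 0],
  [20, -0.01, -0.015, 0.73, 0, 0, 0],
  [20, -0.01, -0.015, 0.73, 0, 0, 0],
  [20, -0.01, -0.015, 0.73, 0, 0, 0],
  [20, -0.01, -0.015, 0.73, 0, 0, 0],
])

```text
time_s: 17.05
position: [0.4236, 0.062, 0.0436]
tcp_rot: [[0.448, 0.894, 0.002], [0.894, -0.448, -0.0], [0.001, 0.002, -1.0]]
force: [-0.2, 1.0, -0.6]
opening: 0.639
grasp_force: 0.0
```

Call:
drive_tool([
  [20, 0, 0, 0, 0, 0, 0],
  [20, 0, 0, 0, 0, 0, 0],
  [20, 0, 0, 0, 0, 0, 0],
  [20, 0, 0, 0, 0, 0, 0],
])

```text
time_s: 17.45
position: [0.424, 0.0618, 0.043]
tcp_rot: [[0.448, 0.894, 0.002], [0.894, -0.448, -0.0], [0.001, 0.002, -1.0]]
force: [1.7, -1.1, 1.8]
opening: 0.348
grasp_force: 30.0
```

Run:
```python
from h import *
go((.6128,.1894,.11))
```

```text
t 17.4 pos [0.424  0.0618 0.043 ] yaw -26.6 tilt -1.0 j6 19.9 open 0.348 F [ 1.7 -1.1  1.8] grip 29.960733711209286
  -> shift [ 1.656  0.932 -0.555] turn [ 0.002 -0.     0.   ] dyaw 0.0
```

Call:
drive_tool([
  [20, 0, 0, -0.15, 0, 0, 0],
  [20, 0, 0, -0.35, 0, 0, 0],
  [20, 0, 0, -0.55, 0, 0, 0],
  [20, 0, 0, -0.65, 0, 0, 0],
  [20, 0, 0, -0.65, 0, 0, 0],
])

```text
time_s: 17.95
position: [0.423, 0.0621, 0.1217]
tcp_rot: [[0.448, 0.894, 0.002], [0.894, -0.448, -0.0], [0.001, 0.002, -1.0]]
force: [0.7, 0.1, -4.2]
opening: 0.35
grasp_force: 29.9
```

Call:
drive_tool([
  [20, 0.15, 0.08, 0, 0, 0, 0],
  [20, 0.4, 0.22, 0, 0, 0, 0],
  [20, 0.65, 0.36, 0, 0, 0, 0],
  [20, 0.83, 0.466, 0, 0, 0, 0],
  [20, 0.83, 0.466, 0, 0, 0, 0],
])

```text
time_s: 18.45
position: [0.5208, 0.1276, 0.1195]
tcp_rot: [[0.447, 0.895, 0.003], [0.895, -0.447, 0.001], [0.002, 0.003, -1.0]]
force: [-0.5, -0.7, -2.0]
opening: 0.349
grasp_force: 30.0
```

Call:
drive_tool([
  [20, 0.15, 0.08, 0, 0, 0, 0],
  [20, 0.4, 0.22, 0, 0, 0, 0],
  [20, 0.65, 0.36, 0, 0, 0, 0],
  [20, 0.83, 0.466, 0, 0, 0, 0],
  [20, 0.83, 0.466, 0, 0, 0, 0],
  [20, 0.83, 0.466, 0, 0, 0, 0],
  [20, 0.83, 0.466, 0, 0, 0, 0],
  [20, 0.83, 0.466, 0, 0, 0, 0],
])

```text
time_s: 19.25
position: [0.6103, 0.1893, 0.12]
tcp_rot: [[0.448, 0.894, -0.003], [0.894, -0.448, -0.001], [-0.002, -0.002, -1.0]]
force: [-1.4, 0.6, -2.7]
opening: 0.346
grasp_force: 30.0
```

Run:
```python
from h import *
go((.6128,.1894,.07))
for k in ('scene','top'):
    c=dict(np.load(f'{k}0.npz')); W=world(c); W=W[np.isfinite(W[...,2])]
    q=W[(np.hypot(W[:,0]-.6128,W[:,1]-.1894)<.026)&(W[:,2]<.0095)];print(k,'well floor',len(q),np.median(q[:,2]),cv2.minEnclosingCircle(q[:,:2].astype(np.float32)))
    q=W[(np.hypot(W[:,0]-.6128,W[:,1]-.1894)<.07)&(abs(W[:,2]-.0185)<.0045)];print(' block',len(q),cv2.minAreaRect(q[:,:2].astype(np.float32)))
c=cap('scene');cv2.imwrite('pics/tam.png',cv2.resize(c['color'][100:230,200:340],None,fx=5,fy=4.5,interpolation=cv2.INTER_CUBIC))
W=world(c);hsv=cv2.cvtColor(c['color'],cv2.COLOR_BGR2HSV)
m=(np.hypot(W[...,0]-.613,W[...,1]-.19)<.04)&(abs(W[...,2]-(.123-.043+.005))<.012)
q=W[m];print('base',len(q),cv2.minEnclosingCircle(q[:,:2].astype(np.float32)),np.percentile(q[:,2],[5,95]))
```

```text
t 19.2 pos [0.6103 0.1893 0.12  ] yaw -26.6 tilt -1.0 j6 33.9 open 0.346 F [-1.4  0.6 -2.7] grip 29.992761439509366
  -> shift [0.011 0.019 0.417] turn [-0.002  0.001  0.   ] dyaw 0.0
scene well floor 113 0.007406029320489649 ((0.6143667101860046, 0.19097532331943512), 0.024380523711442947)
 block 302 ((0.6124999523162842, 0.18884405493736267), (0.08581084758043289, 0.08172021806240082), 77.17257690429688)
top well floor 272 0.006511234511808173 ((0.6127880215644836, 0.1894279271364212), 0.026062821969389915)
 block 483 ((0.6135777235031128, 0.1884632557630539), (0.08153777569532394, 0.08215606957674026), 75.99250793457031)
base 166 ((0.6120926141738892, 0.18886707723140717), 0.02737846039235592) [0.08090755 0.09576162]
```

View pics/tam.png

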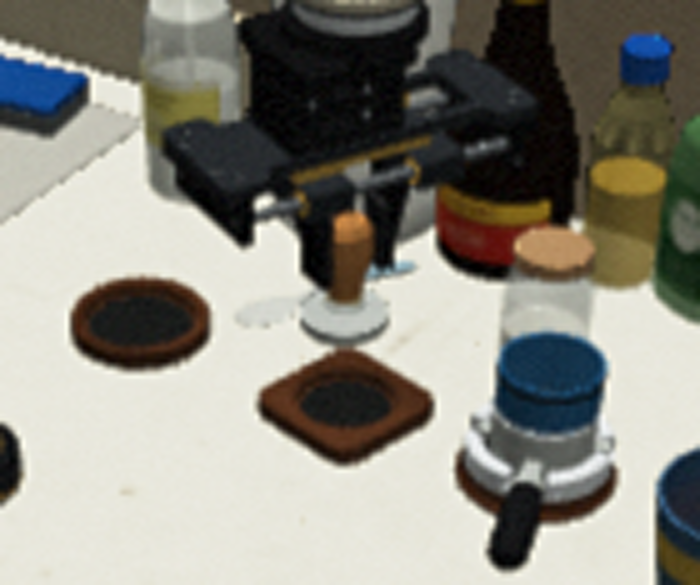

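The tamper hangs upright over the square block, base (345,315) and well (347,403). I'll lower it.

Call:
drive_tool([
  [20, 0.01, 0.01, 0.12, 0, 0, 0],
  [20, 0.01, 0.01, 0.25, 0, 0, 0],
  [20, 0.01, 0.01, 0.38, 0, 0, 0],
  [20, 0.01, 0.01, 0.44, 0, 0, 0],
  [20, 0.01, 0.01, 0.48, 0, 0, 0],
  [20, 0.01, 0.01, 0.52, 0, 0, 0],
  [20, 0.01, 0.01, 0.55, 0, 0, 0],
  [20, 0.01, 0.01, 0.57, 0, 0, 0],
])

```text
time_s: 20.1
position: [0.6136, 0.1892, 0.0555]
tcp_rot: [[0.447, 0.895, -0.001], [0.895, -0.447, -0.003], [-0.003, 0.001, -1.0]]
force: [-7.6, -7.6, 23.0]
opening: 0.347
grasp_force: 30.2
```

Call:
drive_tool([
  [20, 0, 0, 0, 0, 0, 0],
  [20, 0, 0, 0.005, 0, 0, 0],
  [20, 0, 0, 0.01, 0, 0, 0],
])

```text
time_s: 20.4
position: [0.6136, 0.1892, 0.0555]
tcp_rot: [[0.447, 0.895, 0.0], [0.895, -0.447, -0.002], [-0.002, 0.001, -1.0]]
force: [-7.6, -6.1, 20.2]
opening: 0.347
grasp_force: 30.2
```

Contact came about 6 mm early, with the force along the tool's −x, so the base is on the bevel at the far left. I'll ease up, shift 3 mm along −x and lower again.

Call:
drive_tool([
  [20, 0, 0, -0.08, 0, 0, 0],
  [20, -0.015, 0, -0.08, 0, 0, 0],
  [20, -0.025, 0, -0.08, 0, 0, 0],
  [20, -0.025, 0, -0.05, 0, 0, 0],
  [20, -0.025, 0, -0.03, 0, 0, 0],
  [20, -0.025, 0, -0.01, 0, 0, 0],
  [20, -0.025, 0, 0, 0, 0, 0],
  [20, -0.025, 0, 0, 0, 0, 0],
])

```text
time_s: 21.2
position: [0.612, 0.1879, 0.0505]
tcp_rot: [[0.448, 0.894, -0.001], [0.894, -0.448, -0.0], [-0.001, -0.001, -1.0]]
force: [-0.6, 0.2, -4.0]
opening: 0.35
grasp_force: 30.0
```

Run:
```python
from h import *
go((.613,.1888,.049))
c=cap('scene');cv2.imwrite('pics/tam2.png',cv2.resize(c['color'][140:210,240:320],None,fx=8,fy=8,interpolation=cv2.INTER_CUBIC))
```

```text
t 21.2 pos [0.612  0.1879 0.0505] yaw -26.6 tilt -1.0 j6 33.7 open 0.35 F [-0.6  0.2 -4. ] grip 29.977590249218338
  -> shift [0.011 0.004 0.013] turn [-0.001  0.     0.   ] dyaw 0.0
```

Call:
drive_tool([
  [20, 0, 0, 0.012, 0, 0, 0],
  [20, 0, 0, 0.014, 0, 0, 0],
  [50, 0, 0, 0.012, 0, 0, 0],
  [60, 0, 0, 0.012, 0, 0, 0],
  [60, 0, 0, 0.012, 0, 0, 0],
  [60, 0, 0, -0.2, 0, 0, 0],
  [60, 0, 0, -0.5, 0, 0, 0],
  [60, 0, 0, -0.8, 0, 0, 0],
])

```text
time_s: 22.05
position: [0.6121, 0.1878, 0.1482]
tcp_rot: [[0.448, 0.894, -0.001], [0.894, -0.448, -0.0], [-0.0, -0.001, -1.0]]
force: [0.6, -0.5, -0.5]
opening: 0.681
grasp_force: 0.0
```

Run:
```python
from h import *
go((.434,.3297,.12)); go((.434,.3297,.12),80)
c=cap('scene');cv2.imwrite('pics/tam2.png',cv2.resize(c['color'][140:215,240:320],None,fx=7,fy=7,interpolation=cv2.INTER_CUBIC))
W=world(c);W=W[np.isfinite(W[...,2])]
q=W[(np.hypot(W[:,0]-.612,W[:,1]-.188)<.03)&(W[:,2]<.1)];zt=np.percentile(q[:,2],99);t=q[q[:,2]>zt-.006];print('top',zt,cv2.minEnclosingCircle(t[:,:2].astype(np.float32)))
```

```text
t 22.1 pos [0.6121 0.1878 0.1482] yaw -26.6 tilt -1.0 j6 33.7 open 0.681 F [ 0.6 -0.5 -0.5] grip 0.0
  -> shift [ 0.392 -1.857  0.236] turn [-0.  0.  0.] dyaw 0.0
t 22.1 pos [0.6121 0.1878 0.1482] yaw -26.6 tilt -1.0 j6 33.7 open 0.681 F [ 0.6 -0.5 -0.5] grip 0.0
  -> shift [ 0.392 -1.857  0.236] turn [-0.     0.     0.854] dyaw -73.4
top 0.08999739607449321 ((0.6135196089744568, 0.18838046491146088), 0.01216072402894497)
```

View pics/tam2.png

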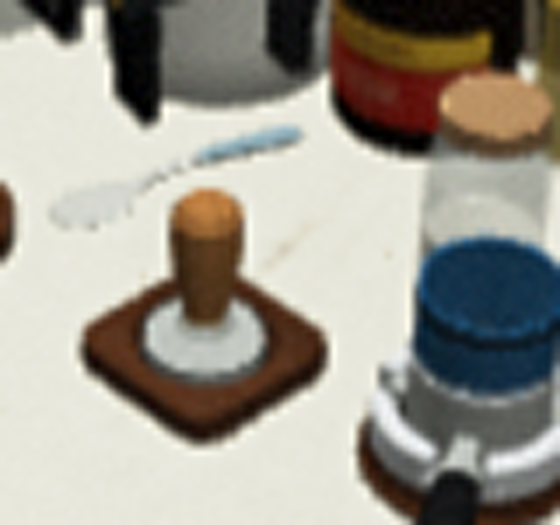

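The tamper stands in the block's well, knob (207,215), base (205,340), top z≈88–90 mm. Next is the leveller. I'll also check the space around the tray for the gripper body.

Call:
drive_tool([
  [87, 0.196, -0.93, -0.1, 0, 0, 0],
  [87, 0.196, -0.93, -0.1, 0, 0, 0],
  [87, 0.196, -0.93, -0.1, 0, 0, 0],
  [87, 0.196, -0.93, -0.1, 0, 0, 0],
])

```text
time_s: 22.5
position: [0.5214, 0.2603, 0.1599]
tcp_rot: [[0.445, 0.896, 0.0], [0.896, -0.445, 0.0], [0.0, 0.0, -1.0]]
force: [0.4, 0.4, -0.0]
opening: 0.954
grasp_force: 0.0
```

Call:
drive_tool([
  [87, 0.196, -0.93, 0.4, 0, 0, 0],
  [87, 0.196, -0.93, 0.4, 0, 0, 0],
  [87, 0.196, -0.93, 0.4, 0, 0, 0],
  [87, 0.196, -0.93, 0.4, 0, 0, 0],
  [87, 0.196, -0.93, 0.4, 0, 0, 0],
])

```text
time_s: 23.0
position: [0.436, 0.3299, 0.1112]
tcp_rot: [[0.448, 0.894, 0.002], [0.894, -0.448, 0.0], [0.001, 0.002, -1.0]]
force: [-0.1, -0.5, 0.3]
opening: 0.996
grasp_force: 0.0
```

Run:
```python
from h import *
go((.4341,.3297,.018))
for k in('scene','top'):
    c=dict(np.load(f'{k}0.npz'));W=world(c);W=W[np.isfinite(W[...,2])]
    d=W[:,:2]-[.617,.3424]; q=(W[:,2]>.05)&(W[:,2]<.4)&(np.hypot(*d.T)<.3)
    u=np.array([.894,-.447]);n=np.array([.447,.894]);a=d[q]@u;b=d[q]@n
    ex=np.hypot(np.maximum(abs(a)-.095,0),np.maximum(abs(b)-.0375,0));i=ex.argmin();print(k,'nearest tall to body',ex[i].round(3),W[q][i].round(3))
```

```text
t 23.0 pos [0.436  0.3299 0.1112] yaw -26.6 tilt -1.0 j6 52.1 open 0.996 F [-0.1 -0.5  0.3] grip 0.0
  -> shift [-0.009 -0.015  0.776] turn [ 0.001 -0.001  0.   ] dyaw -0.0
scene nearest tall to body 0.044 [0.761 0.321 0.219]
top nearest tall to body 0.045 [0.763 0.323 0.187]
```

Call:
drive_tool([
  [87, -0.003, 0, 0.35, 0, 0, 0],
  [87, -0.003, 0, 0.6, 0, 0, 0],
  [87, -0.003, 0, 0.77, 0, 0, 0],
  [87, -0.003, 0, 0.77, 0, 0, 0],
  [50, -0.003, 0, 0.77, 0, 0, 0],
  [50, -0.003, 0, 0.77, 0, 0, 0],
  [50, -0.003, 0, 0.77, 0, 0, 0],
  [50, -0.003, 0, 0.77, 0, 0, 0],
])

```text
time_s: 23.8
position: [0.4345, 0.3299, 0.0199]
tcp_rot: [[0.448, 0.894, 0.002], [0.894, -0.448, 0.001], [0.002, 0.001, -1.0]]
force: [-3.5, 2.2, 0.8]
opening: 0.721
grasp_force: 1.5
```

Call:
drive_tool([
  [50, 0, 0, 0, 0, 0, 0],
  [50, 0, 0, 0, 0, 0, 0],
  [50, 0, 0, -0.2, 0, 0, 0],
  [50, 0, 0, -0.4, 0, 0, 0],
  [50, 0, 0, -0.6, 0, 0, 0],
  [50, 0, 0, -0.6, 0, 0, 0],
])

```text
time_s: 24.4
position: [0.4354, 0.3306, 0.0932]
tcp_rot: [[0.448, 0.894, 0.005], [0.894, -0.448, 0.003], [0.005, 0.004, -1.0]]
force: [1.5, -0.2, -3.6]
opening: 0.707
grasp_force: 30.0
```

Run:
```python
from h import *
go((.6168,.3424,.09))
```

```text
t 24.4 pos [0.4354 0.3306 0.0932] yaw -26.6 tilt -1.0 j6 52.1 open 0.707 F [ 1.5 -0.2 -3.6] grip 29.999333024024963
  -> shift [0.764 1.308 0.035] turn [ 0.003 -0.003  0.   ] dyaw 0.0
```

Call:
drive_tool([
  [50, 0.1, 0.17, 0, 0, 0, 0],
  [50, 0.23, 0.4, 0, 0, 0, 0],
  [50, 0.33, 0.57, 0, 0, 0, 0],
  [50, 0.38, 0.65, 0, 0, 0, 0],
  [50, 0.38, 0.65, 0, 0, 0, 0],
])

```text
time_s: 24.9
position: [0.5246, 0.3351, 0.0894]
tcp_rot: [[0.449, 0.894, -0.001], [0.894, -0.449, -0.0], [-0.001, -0.001, -1.0]]
force: [-1.0, -0.0, -3.0]
opening: 0.702
grasp_force: 30.0
```

Call:
drive_tool([
  [50, 0.1, 0.17, 0, 0, 0, 0],
  [50, 0.23, 0.4, 0, 0, 0, 0],
  [50, 0.33, 0.57, 0, 0, 0, 0],
  [50, 0.38, 0.65, 0, 0, 0, 0],
  [50, 0.38, 0.65, 0, 0, 0, 0],
  [50, 0.38, 0.65, 0, 0, 0, 0],
  [50, 0.38, 0.65, 0, 0, 0, 0],
  [50, 0.38, 0.65, 0, 0, 0, 0],
])

```text
time_s: 25.7
position: [0.6124, 0.3413, 0.0905]
tcp_rot: [[0.447, 0.894, -0.002], [0.894, -0.447, -0.001], [-0.001, -0.001, -1.0]]
force: [-0.3, -0.5, -4.4]
opening: 0.705
grasp_force: 30.0
```

Run:
```python
from h import *
go((.6168,.3424,.045))
c=cap('scene');W=world(c);s=read_state()['position'];h=s[2]-.0195+.036
q=W[(np.hypot(W[...,0]-s[0],W[...,1]-s[1])<.034)&(abs(W[...,2]-h)<.005)];print('lev top',len(q),cv2.minEnclosingCircle(q[:,:2].astype(np.float32)))
for k in('scene','top'):
    c=dict(np.load(f'{k}0.npz'));W=world(c);q=W[(np.hypot(W[...,0]-.6168,W[...,1]-.3424)<.034)&(W[...,2]<.010)];print(k,'well',len(q),np.median(q[:,2]),cv2.minEnclosingCircle(q[:,:2].astype(np.float32)))
```

```text
t 25.7 pos [0.6124 0.3413 0.0905] yaw -26.6 tilt -1.0 j6 46.6 open 0.705 F [-0.3 -0.5 -4.4] grip 29.999436736106873
  -> shift [0.025 0.029 0.379] turn [-0.001  0.001  0.   ] dyaw 0.0
lev top 213 ((0.6124520897865295, 0.3406223654747009), 0.03351043164730072)
scene well 177 0.007562958149392283 ((0.6204118132591248, 0.3451516628265381), 0.03308163955807686)
top well 460 0.006625351698087288 ((0.6168388724327087, 0.34282010793685913), 0.03389918431639671)
```

Call:
drive_tool([
  [50, 0.022, 0.028, 0.1, 0, 0, 0],
  [50, 0.022, 0.028, 0.2, 0, 0, 0],
  [50, 0.022, 0.028, 0.3, 0, 0, 0],
  [50, 0.022, 0.028, 0.38, 0, 0, 0],
  [50, 0.022, 0.028, 0.38, 0, 0, 0],
  [50, 0.022, 0.028, 0.42, 0, 0, 0],
  [50, 0.022, 0.028, 0.46, 0, 0, 0],
  [50, 0.022, 0.028, 0.48, 0, 0, 0],
])

```text
time_s: 26.55
position: [0.6182, 0.3421, 0.033]
tcp_rot: [[0.448, 0.894, 0.0], [0.894, -0.448, -0.0], [0.0, 0.0, -1.0]]
force: [-0.7, -0.8, -3.6]
opening: 0.705
grasp_force: 30.0
```

Call:
drive_tool([
  [50, 0, 0, 0.02, 0, 0, 0],
  [50, 0, 0, 0.04, 0, 0, 0],
  [50, 0, 0, 0.05, 0, 0, 0],
  [50, 0, 0, 0.05, 0, 0, 0],
])

```text
time_s: 26.95
position: [0.6181, 0.3421, 0.0271]
tcp_rot: [[0.448, 0.894, -0.0], [0.894, -0.448, -0.0], [-0.0, -0.0, -1.0]]
force: [-0.3, -0.0, -2.9]
opening: 0.703
grasp_force: 30.0
```

Call:
drive_tool([
  [50, 0, 0, 0.01, 0, 0, 0],
  [50, 0, 0, 0.012, 0, 0, 0],
  [80, 0, 0, 0.01, 0, 0, 0],
  [80, 0, 0, 0.01, 0, 0, 0],
  [80, 0, 0, 0.01, 0, 0, 0],
  [80, 0, 0, -0.3, 0, 0, 0],
  [80, 0, 0, -0.6, 0, 0, 0],
  [80, 0, 0, -1, 0, 0, 0],
])

```text
time_s: 27.75
position: [0.6169, 0.3415, 0.1466]
tcp_rot: [[0.448, 0.894, -0.004], [0.894, -0.448, -0.001], [-0.003, -0.003, -1.0]]
force: [-0.0, -0.1, 0.0]
opening: 0.919
grasp_force: 0.0
```

Call:
drive_tool([
  [80, -0.5, -0.6, -0.6, 0, 0, 0],
  [80, -0.5, -0.6, -0.6, 0, 0, 0],
  [80, -0.5, -0.6, -0.6, 0, 0, 0],
  [80, -0.5, -0.6, -0.6, 0, 0, 0],
])

```text
time_s: 28.15
position: [0.526, 0.321, 0.2224]
tcp_rot: [[0.447, 0.894, 0.004], [0.894, -0.447, 0.002], [0.003, 0.003, -1.0]]
force: [0.5, 0.2, 1.1]
opening: 0.915
grasp_force: 0.0
```

Run:
```python
from h import *
go((.5,.35,.2))
c=cap('scene');cv2.imwrite('pics/end.png',cv2.resize(c['color'][130:290,180:400],None,fx=3.6,fy=3.6,interpolation=cv2.INTER_CUBIC))
W=world(c);W=W[np.isfinite(W[...,2])]
for n,x,y,r,lo,hi in(('lev',.6175,.3424,.032,.03,.06),('fun',.627,.066,.031,.085,.11),('tam',.613,.1885,.016,.078,.1)):
    q=W[(np.hypot(W[:,0]-x,W[:,1]-y)<r)&(W[:,2]>lo)&(W[:,2]<hi)];A=np.c_[q[:,:2]-q[:,:2].mean(0),np.ones(len(q))]
    print(n,len(q),q.mean(0).round(4),'slope',np.linalg.lstsq(A,q[:,2],rcond=None)[0].round(3))
```

```text
t 28.1 pos [0.526  0.321  0.2224] yaw -26.6 tilt -1.0 j6 47.6 open 0.915 F [0.5 0.2 1.1] grip 0.0
  -> shift [ 0.118 -0.302  0.186] turn [ 0.002 -0.002  0.   ] dyaw -0.0
lev 244 [0.6135 0.3378 0.0418] slope [0.069 0.054 0.042]
fun 125 [0.6268 0.066  0.0903] slope [ 0.011 -0.013  0.09 ]
tam 66 [0.6106 0.1875 0.0851] slope [0.226 0.108 0.085]
```

View pics/end.png

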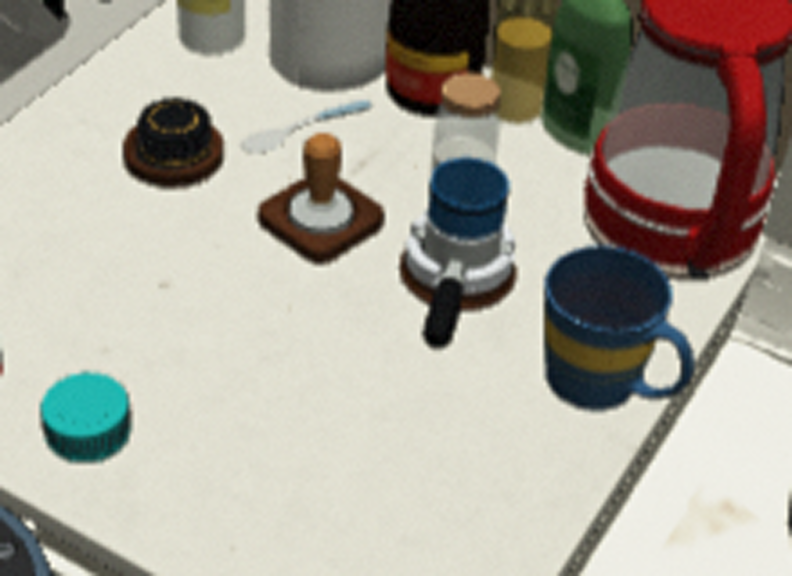

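The final view shows the leveller in the tray (173,130), the tamper in its block (322,200), the funnel on the seated portafilter (468,200), and the bystanders in place. I'm handing in.

```bash
python3 -c "
from rig import order
print(order.hand_in())"
```

```text
the job is handed in; nothing more can be done
None
```

The job is handed in at about 28 s: portafilter seated in the stand, funnel level on its basket, tamper and black leveller each in the well that fits, and the mug, jar and teaspoon left alone; the verdict was not returned.

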